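Ready a bottle carrier: clear the handle and click it upright

ROBOT

A 7-joint arm with a two-finger parallel gripper is mounted at the origin on the work surface. World frame = base frame: x ahead of the robot, y to its left, z up, the work surface at z = 0. Lengths are in m, angles in rad, forces in N, time in s.
With the tool pointing down it reaches from about 0.425 to 0.875 m from the base axis. Payload 8.4 kg.
Tool frame: the origin (TCP) lies midway between the tips of the shut fingers; the grasp point (between the pads) lies 19 mm behind it; z points along the fingers, y is the line along which they close (so a half turn about z gives the same grasp; the last joint's range is limited). The gripper opens to 87 mm and grips with 3 to 60 N. Pads are 19 mm wide; open, the fingers measure 117 mm over their backs; the gripper's body (75 mm by 190 mm) begins 51 mm behind the grasp point.
Start: joints at [-1.266, 0.333, 0.04, 1.465, -0.013, 1.343, -0.059], TCP at [0.255, 0.598, 0.223] pointing down, gripper open.
Joint ranges: [-2.58, 2.58], [-0.38, 2.09], [-1.3, 1.39], [0.25, 2.4], [-1.5, 4.64], [0.08, 2.09], [-2.65, 2.65]. Speed limits (rad/s): [2.22, 2.22, 2.79, 2.79, 3.14, 3.14, 3.14].

INTERFACE

Orientations are given as a 3x3 rotation matrix whose columns are the frame's x, y, z axes.
In Python, from rig import get_obs, snapshot, sign_off gives the robot as it stands. The module is installed in compiled form; this text tells all that it offers.
- The arm moves only by the shell command python3 -m pendant 'ROWS' [FORCE]. ROWS is text: rows parted by semicolons, each of 5 numbers parted by spaces: the finger opening in cm, from 0 to 8.7, then the shift along the tool's x, y, z in cm, then the turn about the tool's z in degrees. In form: jaw dx dy dz yaw; .... A call has exactly 10 rows; each row shifts and turns the commanded pose from where the row before left it, along the tool's axes as they then stand; what a row does not reach is not made up. A row lasts 1/10 s, in which the tool goes at most 50 mm and 8.59 degrees, less where a joint would pass 70% of its speed; a pose out of reach is approached as far as the arm can. A call with a gripper value outside its range is refused whole. The fingers move at their own pace and stop on an object; FORCE is the grip in N (left out, the last holds). Time passes only in rows, so rows that do not move let the fingers close, or fill a call up. It gives the time, the measured TCP pose, the force, the opening and the grip force at its end, in the units of the state.
- get_obs(): the state, without advancing time (a new reading comes with each control period).
- snapshot(name): name is "scene" or "top" or "wrist"; returns a dict with "pixels" (480x640x3 uint8, red, green, blue), "fx", "fy", "cx", "cy" (pixels), "rvec" (rotation vector, rad) and "tvec" (3), from world to camera coordinates, as OpenCV has them. Camera axes: x right, y down, z forward; pixel columns grow to the right and rows downward; lengths in m; the calibration is good to about 2 mm. A picture is of the moment at which its call begins. There is no depth.
- sign_off(): hands the job in; it is judged then, once.
The state is a dict: "time_s": time; "q": joint angles; "qd": joint speeds; "tau": joint torques, N m; "eef_pos": TCP position; "eef_rot": TCP orientation; "wrist_force": force on the tool from outside, world axes, zero at the start; "wrist_torque": the same for the moment, N m; "gripper_width": finger opening in m; "grip_force": force on a finger pad.
Only numpy, scipy, OpenCV 4.12 (cv2) and the standard library are available. Lean on these libraries where they do the work, as an engineer would, in place of code of your own. Each camera call takes 0.05 s, during which the arm holds its last target. There are 200 camera calls.

TASK

Get the bottle carrier ready to be carried. First lift the tall bottle out of the trough on the side where the swing handle lies and stand it gently, upright, in a free stretch of the other trough; then swing the handle up until it snaps fully home in its upright detent, and let go. Leave the jar, the tumbler and the bottle outside the carrier standing where they are.

Things in the scene. Friction and masses are not known exactly. Their poses are not given: they have to be found in the camera images.
- carrier: Open plywood bottle carrier, 190 (its x) by 300 mm (its y), walls 6 mm thick and 75 mm high, floor 6 mm; it does not shift. Origin: centre of underside. A lengthwise divider, 8 mm thick, top 60 mm above the sill, at its x = 0 makes two troughs, each 84 mm wide and 288 mm long inside, centred at x = -46 mm (handle's side) and +46 mm (the other). Steel hinge plates, 90 mm high, at both ends.
- handle (a joint): U-shaped handle. Hinge: along carrier y at x = 0, 80 mm above the sill; bar axis 130 mm from it. 0 rad = level towards carrier -x, grows as the bar rises, 1.57 = upright at the end stop. Stiff (0.15 N m): stays where left. A sprung plunger pushes back from 0.95 rad (to 5 N at the bar); past about 1.4 rad it drives the handle home to 1.57 and holds it. Seated: within 0.07 of 1.57.
- handle_bar (a point): Middle of the handle's round wooden cross bar, on its axis (18 mm thick, 320 mm long, along the carrier's y, 10 mm steel side rods at y = +-160 mm). It can be gripped from above anywhere and turns in the grip. It cannot swing past a tall bottle in the handle-side trough; the jar there is low enough.
- bottle_center (a point): The bottle to be moved: round glass bottle standing in the handle-side trough, 235 mm high, 0.25 to 0.5 kg; body 62 mm in diameter up to 125 mm, then tapering; neck 26 mm in diameter from 172 to 222 mm above its foot, lip 29 mm in diameter from 224 mm to the top. Point: its axis, half-way up (117.5 mm above its foot; z up).
- jar_center (a point): Bystander: squat glass jar in the handle-side trough, 66 mm in diameter, 95 mm high, to be left alone. Point: its axis, half-way up.
- tumbler_center (a point): Bystander: drinking glass in the other trough, 58 mm in diameter at the foot, 68 mm at the rim, 85 mm high, to be left alone; there is always room for the bottle beside it. Point: its axis, half-way up.
- outer_bottle_center (a point): Bystander: a bottle of the same shape (235 mm high, 62 mm in diameter) standing on the sill just outside the handle's bar, to be left alone; keep the gripper's body clear of it. Point: its axis, half-way up.

How it is judged:
On the way, in this order (a step that is already met when the one before it is completed fails the run):
1. the tall bottle stands upright on the floor of the trough away from the handle, let go (x of bottle_center in the frame of carrier between 0.028 and 0.065 m and y of bottle_center in the frame of carrier between -0.125 and 0.125 m and z of bottle_center in the frame of carrier between 0.115 and 0.13 m and angle between bottle_center's own z axis and vertical below 0.1 rad and contact force between the fingers and bottle below 0.1 N and linear speed of bottle below 0.03 m/s), for 0.2 s.
2. the handle is seated upright in its detent (value of joint handle above 1.5 rad), for 0.2 s.
At the end, for the whole second after the job is handed in: The handle is within 0.07 rad of its upright stop (joint above 1.5 rad). The moved bottle stands at rest on the floor of the other trough, upright within 0.1 rad. Jar, tumbler and outside bottle stand upright within 30 mm of where they began (value of joint handle above 1.5 rad and x of bottle_center in the frame of carrier between 0.028 and 0.065 m and y of bottle_center in the frame of carrier between -0.125 and 0.125 m and z of bottle_center in the frame of carrier between 0.115 and 0.13 m and angle between each of bottle_center, jar_center, tumbler_center, outer_bottle_center's own z axis and vertical below 0.1 rad and linear speed of bottle below 0.03 m/s and distance of each of jar_center, tumbler_center, outer_bottle_center from where it was at the start of the episode below 0.03 m); the robot touches nothing.
It fails at once if the jar is knocked over or pushed more than 30 mm (angle between jar_center's own z axis and vertical above 0.35 rad or distance of jar_center from where it was at the start of the episode above 0.03 m).
It fails at once if the tumbler is knocked over or pushed more than 30 mm (angle between tumbler_center's own z axis and vertical above 0.35 rad or distance of tumbler_center from where it was at the start of the episode above 0.03 m).
It fails at once if the bottle outside the carrier is knocked over or pushed more than 30 mm (angle between outer_bottle_center's own z axis and vertical above 0.35 rad or distance of outer_bottle_center from where it was at the start of the episode above 0.03 m).
It fails at once if the bottle to be moved is tipped over (angle between bottle_center's own z axis and vertical above 0.5 rad).
It fails at once if the bottle to be moved is dropped (falls faster than 0.6 m/s out of the fingers) (contact force between the fingers and bottle below 0.1 N and linear speed of bottle above 0.6 m/s).
It also fails if it takes over 50 s, if anything falls off the work surface, if the arm or the gripper's body presses on something with over 40 N, if the wrist force passes 120 N, or if a joint passes its speed limit or range.

## Working session

There is one attempt and no reset: what is moved stays moved. The work goes in short steps, Python scripts to look and compute and a shell command to move; the robot and the scene stay as the last step left them, time stands still between calls to the robot, and variables do not carry over. Pictures are saved under pics/ and viewed, at most 10 in all, crops included, and the job is handed in when it is done.

```bash
mkdir -p pics
python3 - <<'E'
from rig import get_obs,snapshot
import cv2,numpy as np
o=get_obs();print(o['time_s'],o['eef_pos'],o['eef_rot'].round(3) if hasattr(o['eef_rot'],'round') else o['eef_rot'])
for n in('scene','top'):
    s=snapshot(n);cv2.imwrite(f'pics/{n}0.png',np.array(s['pixels'])[:,:,::-1])
    R=cv2.Rodrigues(np.array(s['rvec'],float))[0];print(n,s['fx'],s['cx'],s['cy'],'C',-R.T@np.array(s['tvec']),R.round(3).tolist())
E
```

```text
0.0 [0.25523456 0.5972739  0.22166716] [[-0.92   0.393 -0.001]
 [ 0.393  0.92  -0.002]
 [-0.    -0.002 -1.   ]]
scene 560.0205592660775 324.12988075633405 235.65728022934567 C [ 1.01937773 -0.37449171  0.79310041] [[0.624, 0.782, -0.003], [0.577, -0.463, -0.673], [-0.527, 0.418, -0.74]]
top 591.530920206672 323.10616423851786 242.2121905288181 C [0.4772645  0.02435737 0.96101777] [[0.028, -0.999, -0.017], [-0.997, -0.027, -0.07], [0.07, 0.019, -0.997]]
```

View pics/scene0.png

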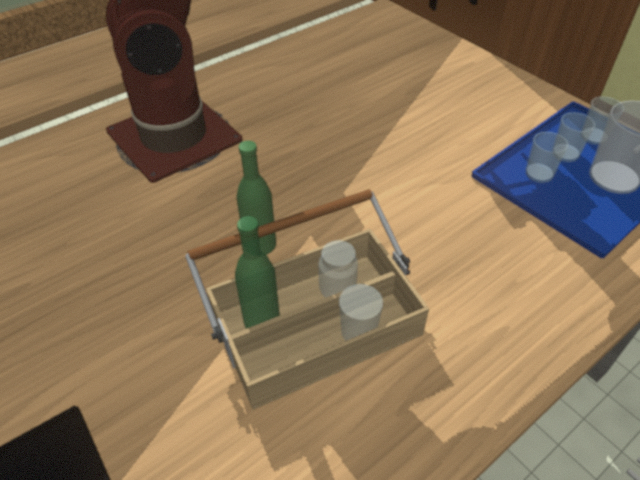

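View pics/top0.png

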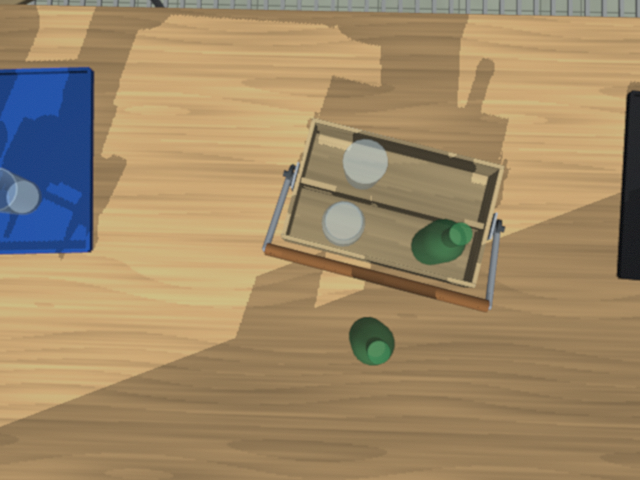

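The scene view shows the target bottle's lip at about (248,222), the outer bottle's lip at (249,147), and the bar from (190,257) to (371,194). In the top view the carrier corners are (317,122), (500,168), (474,285) and (285,238). The bottle lip there is (460,233), the outer lip (378,351), the tumbler (365,162), the jar (343,222), and the bar runs from (267,250) to (488,305).

```bash
cat > h.py <<'E'
import numpy as np,cv2
def cam(s):
    R=cv2.Rodrigues(np.array(s['rvec'],float))[0];return R,-R.T@np.array(s['tvec'],float).ravel()
def plane(s,u,v,z):
    R,C=cam(s);d=R.T@np.array([(u-s['cx'])/s['fx'],(v-s['cy'])/s['fy'],1]);return C+d*(z-C[2])/d[2]
def tri(a,pa,b,pb):
    P=[]
    for s in(a,b):
        R,C=cam(s);K=np.array([[s['fx'],0,s['cx']],[0,s['fy'],s['cy']],[0,0,1]]);P.append(K@np.c_[R,-R@C])
    X=cv2.triangulatePoints(P[0],P[1],np.array(pa,float),np.array(pb,float)).ravel();return X[:3]/X[3]
E
python3 - <<'E'
from rig import *
from h import *
t=snapshot('top');s=snapshot('scene')
np.set_printoptions(precision=4,suppress=True)
c=np.array([plane(t,u,v,.075) for u,v in[(317,122),(500,168),(474,285),(285,238)]])
print('corners',c,'\nctr',c.mean(0),[np.linalg.norm(c[i]-c[(i+1)%4]) for i in range(4)])
print('lip',plane(t,460,233,.241),tri(t,(460,233),s,(248,222)));print('outer',plane(t,378,351,.235),tri(t,(378,351),s,(249,148)))
print('bar',tri(t,(267,250),s,(371,194)),tri(t,(488,305),s,(190,257)))
print('tumbler rim',plane(t,365,162,.091),'jar',plane(t,343,222,.1))
E
```

```text
corners [[ 0.7226  0.0558  0.075 ]
 [ 0.6585 -0.2221  0.075 ]
 [ 0.4815 -0.1849  0.075 ]
 [ 0.5441  0.0988  0.075 ]] 
ctr [ 0.6017 -0.0631  0.075 ] [np.float64(0.2851799074903715), np.float64(0.18088388356598922), np.float64(0.2905237263770842), np.float64(0.18362210409686025)]
lip [ 0.5434 -0.1281  0.241 ] [ 0.5429 -0.1282  0.2425]
outer [ 0.3976 -0.032   0.235 ] [ 0.3971 -0.0324  0.2304]
bar [0.5229 0.1197 0.1327] [ 0.4542 -0.1908  0.133 ]
tumbler rim [ 0.6593 -0.0179  0.091 ] jar [0.5679 0.0126 0.1   ]
```

```bash
python3 -m pendant '8 0 0 -1.2 7.95;8 0 0 -1.2 7.95;8 0 0 -1.2 7.95;8 0 0 -1.2 7.95;8 0 0 -1.2 7.95;8 0 0 -1.2 7.95;8 0 0 -1.2 7.95;8 0 0 -1.2 7.95;8 0 0 -1.2 7.95;8 0 0 -1.2 7.95' 15
cat > d.py <<'E'
from rig import *
from h import *
import sys
np.set_printoptions(precision=4,suppress=True)
C=np.array([.6017,-.0631,0]);a=np.radians(-12.6);X=np.array([np.cos(a),np.sin(a),0]);Y=np.array([-np.sin(a),np.cos(a),0])
def carr(p): p=np.asarray(p);return np.array([(p-C)@X,(p-C)@Y,p[2]])
if __name__=='__main__':
    o=get_obs();R=np.array(o['eef_rot']);p=np.array(o['eef_pos']);print(o['time_s'],'q',np.array(o['q']),'carrier-frame tcp',carr(p),'tool y heading',np.degrees(np.arctan2(R[1,1],R[0,1])))
    g=[float(v) for v in sys.argv[1:4]]
    if g: print('tool delta cm',100*R.T@(C+X*g[0]+Y*g[1]+[0,0,g[2]]-p))
E
python3 d.py -.043 -.0765 .32
```

```text
time_s: 1.2
eef_pos: [0.2553, 0.5976, 0.3428]
eef_rot: [[0.224, 0.975, -0.0], [0.975, -0.224, -0.0], [-0.0, -0.0, -1.0]]
wrist_force: [-0.0, 0.4, -0.1]
gripper_width: 0.0796
grip_force: 0.0
1.2 q [-1.4109  0.3064  0.2377  1.2696 -0.0711  1.5741 -1.4103] carrier-frame tcp [-0.4822  0.5692  0.3428] tool y heading -12.960917428526143
tool delta cm [-64.2954  44.3233   2.3074]
```

```bash
python3 -m pendant '8 -3.2 2.2 0 0;8 -3.2 2.2 0 0;8 -3.2 2.2 0 0;8 -3.2 2.2 0 0;8 -3.2 2.2 0 0;8 -3.2 2.2 0 0;8 -3.2 2.2 0 0;8 -3.2 2.2 0 0;8 -3.2 2.2 0 0;8 -3.2 2.2 0 0' >/dev/null
python3 -m pendant '8 -3.2 2.2 0 0;8 -3.2 2.2 0 0;8 -3.2 2.2 0 0;8 -3.2 2.2 0 0;8 -3.2 2.2 0 0;8 -3.2 2.2 0 0;8 -3.2 2.2 0 0;8 -3.2 2.2 0 0;8 -3.2 2.2 0 0;8 -3.2 2.2 0 0' >/dev/null
python3 d.py -.043 -.0765 .32
python3 - <<'E'
from d import *
w=snapshot('wrist');cv2.imwrite('pics/w1.png',np.array(w['pixels'])[:,:,::-1])
R,c=cam(w);print(c,R)
E
```

```text
3.2 q [-0.7479  0.145   1.0191  1.5286 -0.1242  1.536   0.051 ] carrier-frame tcp [-0.0419 -0.0721  0.3429] tool y heading -12.58827026086607
tool delta cm [-0.4372 -0.1131  2.2878]
[ 0.5619 -0.0461  0.5054] [[ 0.9759 -0.218   0.0012]
 [-0.209  -0.9341  0.2896]
 [-0.062  -0.2828 -0.9572]]
```

View pics/w1.png

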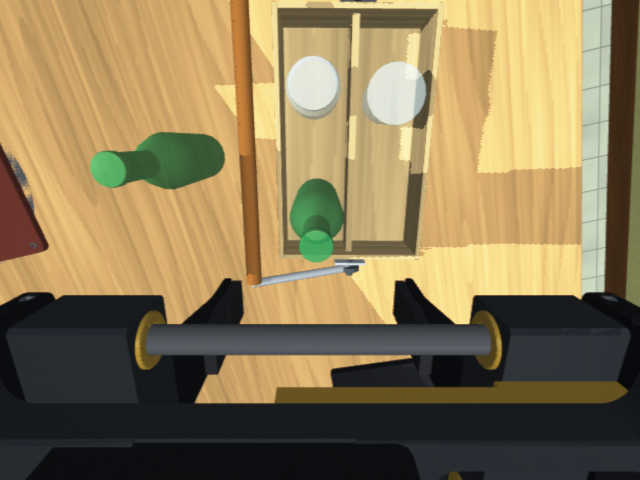

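The wrist view shows the bottle lip at (316,246). The carrier's left wall runs from (277,8) to (283,255), its right wall from (441,8) to (420,255), and the divider lies near x = 350.

Run:
```python
from d import *
w=snapshot('wrist')
print('lip',carr(plane(w,316,246,.241)))
for u,v,z in[(277,8,.075),(441,9,.075),(420,255,.075),(281,257,.075),(350,245,.066),(356,20,.066)]: print((u,v),carr(plane(w,u,v,z)))
print('tumbler',carr(plane(w,396,93,.091)),'jar',carr(plane(w,313,82,.1)))
```

```text
lip [-0.0418 -0.0818  0.241 ]
(277, 8) [-0.0839  0.1401  0.075 ]
(441, 9) [0.0968 0.1384 0.075 ]
(420, 255) [ 0.0979 -0.1487  0.075 ]
(281, 257) [-0.0902 -0.1506  0.075 ]
(350, 245) [ 0.0038 -0.1369  0.066 ]
(356, 20) [0.0043 0.1309 0.066 ]
tumbler [0.0491 0.0515 0.091 ] jar [-0.0447  0.0619  0.1   ]
```

```bash
python3 -m pendant '6 -0.75 -0.05 1 0;6 0 0 2 0;6 0 0 2 0;6 0 0 2 0;6 0 0 2 0;6 0 0 2 0;6 0 0 2 0;6 0 0 1.5 0;6 0 0 1.2 0;6 0 0 0 0' 15
python3 -m pendant '0 0 0 0 0;0 0 0 0 0;0 0 0 0 0;0 0 0 0 0;0 0 0 0 0;0 0 0 0 0;0 0 0 0 0;0 0 0 0 0;0 0 0 0 0;0 0 0 0 0' 25; python3 d.py
python3 - <<'E'
from d import *
w=snapshot('scene');cv2.imwrite('pics/s1.png',np.array(w['pixels'])[100:420,100:500,::-1])
E
```

```text
time_s: 4.3
eef_pos: [0.5417, -0.1295, 0.1842]
eef_rot: [[0.218, 0.976, -0.002], [0.976, -0.218, 0.0], [-0.0, -0.002, -1.0]]
wrist_force: [-0.3, -0.2, 0.5]
gripper_width: 0.0604
grip_force: 0.0
time_s: 5.3
eef_pos: [0.5427, -0.1303, 0.1858]
eef_rot: [[0.219, 0.976, 0.0], [0.976, -0.219, -0.0], [0.0, 0.0, -1.0]]
wrist_force: [-0.6, 0.7, 4.2]
gripper_width: 0.0269
grip_force: 25.0
5.3 q [-0.689   0.245   0.9892  1.7792 -0.2166  1.233   0.1383] carrier-frame tcp [-0.0429 -0.0785  0.1858] tool y heading -12.64026736028295
```

View pics/s1.png

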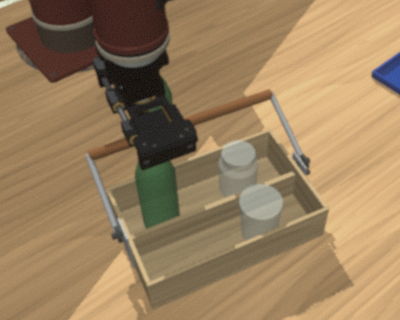

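```bash
python3 -m pendant '0 0 0 -0.5 0;0 0 0 -1 0;0 0 0 -1.2 0;0 0 0 -1.2 0;0 0 0 -1.2 0;0 0 0 -1.2 0;0 0 0 -1.2 0;0 0 0 -1.2 0;0 0 0 -0.8 0;0 0 0 0 0' 35
python3 -m pendant '0 0 0.4 0 0;0 0 0.9 0 0;0 0 1.3 0 0;0 0 1.4 0 0;0 0 1.4 0 0;0 0 1.4 0 0;0 0 1.3 0 0;0 0 0.8 0 0;0 0 0.3 0 0;0 0 0 0 0'; python3 d.py .05 -.0785 .1858
python3 - <<'E'
from d import *
w=snapshot('scene');cv2.imwrite('pics/s2.png',np.array(w['pixels'])[100:420,100:500,::-1])
w=snapshot('top');cv2.imwrite('pics/t2.png',np.array(w['pixels'])[60:400,200:560,::-1])
E
```

```text
time_s: 6.35
eef_pos: [0.5431, -0.1304, 0.2818]
eef_rot: [[0.219, 0.976, 0.002], [0.976, -0.219, -0.0], [0.0, 0.002, -1.0]]
wrist_force: [1.0, -0.2, -2.8]
gripper_width: 0.0267
grip_force: 35.0
time_s: 7.35
eef_pos: [0.6323, -0.1506, 0.28]
eef_rot: [[0.219, 0.976, -0.001], [0.976, -0.219, -0.0], [-0.001, -0.001, -1.0]]
wrist_force: [-0.2, -1.1, -3.1]
gripper_width: 0.0265
grip_force: 35.0
7.35 q [-0.5145  0.4315  0.9622  1.4101 -0.3509  1.4807  0.2143] carrier-frame tcp [ 0.0489 -0.0787  0.28  ] tool y heading -12.654273186761824
tool delta cm [0.0245 0.1152 9.4217]
```

View pics/s2.png

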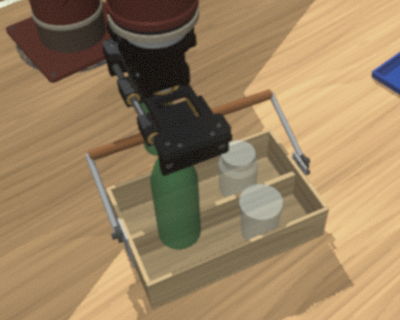

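The bottle hangs upright above the other trough, clear of the tumbler. I'll lower it now.

```bash
python3 -m pendant '0 0 0.1 1 0;0 0 0 1.5 0;0 0 0 1.6 0;0 0 0 1.6 0;0 0 0 1.4 0;0 0 0 1 0;0 0 0 0.5 0;0 0 0 0.2 0;0 0 0 0.1 0;0 0 0 0 0'; python3 d.py .05 -.0785 .1858
```

```text
time_s: 8.45
eef_pos: [0.6336, -0.1508, 0.192]
eef_rot: [[0.219, 0.976, 0.001], [0.976, -0.219, -0.0], [-0.0, 0.001, -1.0]]
wrist_force: [0.3, 0.3, -2.1]
gripper_width: 0.027
grip_force: 35.0
8.45 q [-0.5056  0.4799  0.9306  1.5377 -0.3922  1.3212  0.2476] carrier-frame tcp [ 0.0502 -0.0786  0.192 ] tool y heading -12.641607514687285
tool delta cm [ 0.0132 -0.0234  0.6213]
```

```bash
python3 -m pendant '0 0 0 0.1 0;0 0 0 0.1 0;0 0 0 0.1 0;0 0 0 0.1 0;0 0 0 0.1 0;0 0 0 0.1 0;0 0 0 0.1 0;0 0 0 0 0;0 0 0 0 0;0 0 0 0 0'; python3 d.py
```

```text
time_s: 9.45
eef_pos: [0.634, -0.151, 0.1859]
eef_rot: [[0.219, 0.976, 0.002], [0.976, -0.219, -0.0], [0.0, 0.002, -1.0]]
wrist_force: [-0.4, 1.3, 5.9]
gripper_width: 0.0266
grip_force: 35.0
9.45 q [-0.504   0.4842  0.9278  1.5456 -0.3964  1.3093  0.2508] carrier-frame tcp [ 0.0507 -0.0787  0.1859] tool y heading -12.640088879209314
```

```bash
python3 -m pendant '3 0 0 0 0;3.5 0 0 0 0;4.5 0 0 0 0;5 0 0 0 0;5 0 0 0 0;5 0 0 0 0;5 0 0 0 0;5 0 0 0 0;5 0 0 0 0;5 0 0 0 0'
python3 -m pendant '5 0 0 -0.5 0;5 0 0 -1.5 0;5 0 0 -2 0;5 0 0 -2 0;5 0 0 -2 0;5 0 0 -2 0;5 0 0 -2 0;5 0 0 -2 0;5 0 0 -1 0;5 0 0 0 0'
python3 d.py -.12 .1 .32
python3 - <<'E'
from d import *
w=snapshot('wrist');cv2.imwrite('pics/w3.png',np.array(w['pixels'])[:,:,::-1])
w=snapshot('scene');cv2.imwrite('pics/s3.png',np.array(w['pixels'])[:,:,::-1])
E
```

```text
time_s: 10.45
eef_pos: [0.6333, -0.1506, 0.1846]
eef_rot: [[0.219, 0.976, -0.0], [0.976, -0.219, -0.0], [-0.0, -0.0, -1.0]]
wrist_force: [0.2, -0.2, 0.5]
gripper_width: 0.0498
grip_force: 0.0
time_s: 11.45
eef_pos: [0.6338, -0.1511, 0.3366]
eef_rot: [[0.219, 0.976, 0.003], [0.976, -0.219, -0.001], [0.0, 0.003, -1.0]]
wrist_force: [0.5, -0.4, -0.6]
gripper_width: 0.05
grip_force: 0.0
11.45 q [-0.5006  0.4194  0.9733  1.3067 -0.344   1.5853  0.2029] carrier-frame tcp [ 0.0505 -0.0789  0.3366] tool y heading -12.645518251764987
tool delta cm [ 17.8766 -17.0718   1.6098]
```

View pics/w3.png

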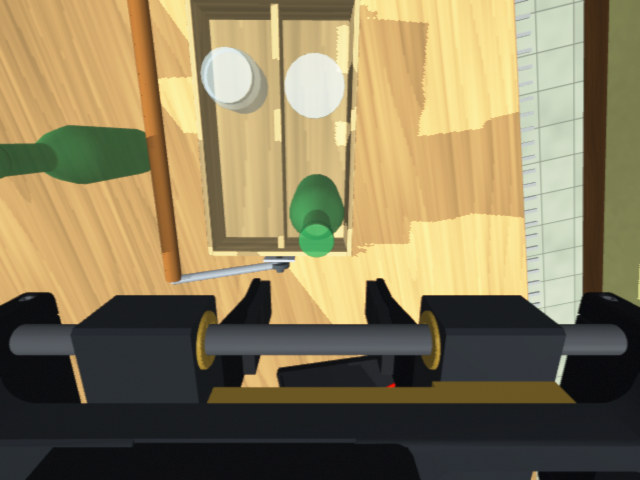

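View pics/s3.png

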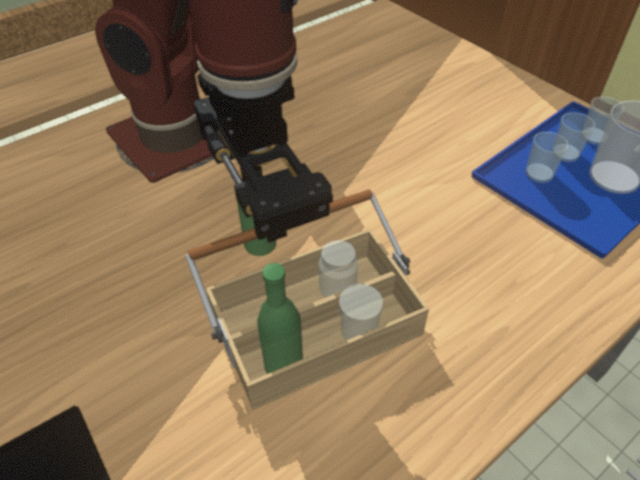

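The bottle stands upright in the free part of the other trough, with its lip at (316,240) in the wrist view. The bar runs from (138,5) to (172,278) there.

Run:
```python
from d import *
w=snapshot('wrist')
print('lip',carr(plane(w,316,240,.241)))
for u,v in[(138,5),(155,140),(172,272)]:print(carr(plane(w,u,v,.133)))
print(carr([.5229,.1197,.1327]),carr([.4542,-.1908,.133]))
```

```text
lip [ 0.048  -0.0746  0.241 ]
[-0.1178  0.1216  0.133 ]
[-0.119   0.0012  0.133 ]
[-0.12   -0.1455  0.133 ]
[-0.1168  0.1612  0.1327] [-0.1161 -0.1568  0.133 ]
```

```bash
python3 -m pendant '5 1.8 -1.6 0 0;5 1.8 -1.6 0 0;5 1.8 -1.6 0 0;5 1.8 -1.6 0 0;5 1.8 -1.6 0 0;5 1.8 -1.6 0 0;5 1.8 -1.6 0 0;5 1.8 -1.6 0 0;5 1.8 -1.6 0 0;5 1.8 -1.6 0 0'; python3 d.py -.115 .1 .114
python3 - <<'E'
from d import *
w=snapshot('wrist');cv2.imwrite('pics/w4.png',np.array(w['pixels'])[:,:,::-1])
E
```

```text
time_s: 12.6
eef_pos: [0.5155, 0.061, 0.3337]
eef_rot: [[0.218, 0.976, -0.001], [0.976, -0.218, -0.0], [-0.001, -0.001, -1.0]]
wrist_force: [0.4, 0.5, 0.2]
gripper_width: 0.0501
grip_force: 0.0
12.6 q [-1.0942 -0.0044  0.9038  1.6303  0.0036  1.5152 -0.4106] carrier-frame tcp [-0.1112  0.1023  0.3337] tool y heading -12.60502771875457
tool delta cm [-0.2146 -0.3612 21.9669]
```

View pics/w4.png

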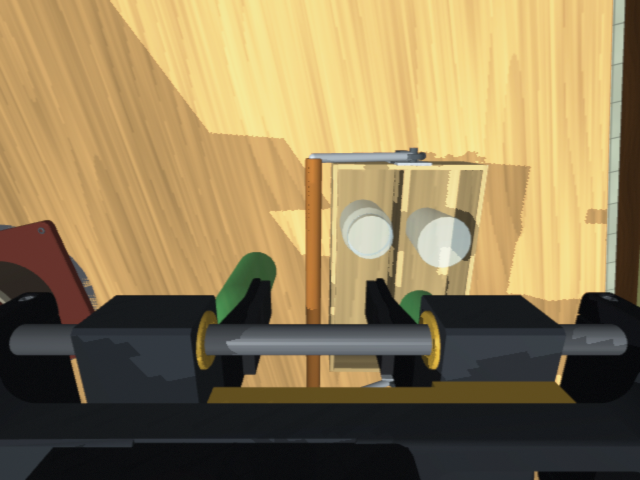

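The bar, at column 314, sits between the open fingers. The outer bottle is well to the side in y.

```bash
python3 -m pendant '5 0 -0.65 2 0;5 0 0 3 0;5 0 0 3 0;5 0 0 3 0;5 0 0 3 0;5 0 0 2.5 0;5 0 0 2 0;5 0 0 1.5 0;5 0 0 1.3 0;5 0 0 0.5 0' 15
python3 -m pendant '0 0 0 0 0;0 0 0 0 0;0 0 0 0 0;0 0 0 0 0;0 0 0 0 0;0 0 0 0 0;0 0 0 0 0;0 0 0 0 0;0 0 0 0 0;0 0 0 0 0' 25;python3 d.py
```

```text
time_s: 13.65
eef_pos: [0.5093, 0.0612, 0.115]
eef_rot: [[0.219, 0.976, -0.002], [0.976, -0.219, -0.001], [-0.002, -0.002, -1.0]]
wrist_force: [1.1, 0.9, 0.0]
gripper_width: 0.05
grip_force: 0.0
time_s: 14.65
eef_pos: [0.51, 0.0617, 0.1165]
eef_rot: [[0.219, 0.976, -0.001], [0.976, -0.219, 0.0], [0.0, -0.001, -1.0]]
wrist_force: [-3.5, 1.1, 2.5]
gripper_width: 0.017
grip_force: 25.0
14.65 q [-1.022   0.1888  0.9089  1.9584 -0.1696  1.0729 -0.2605] carrier-frame tcp [-0.1167  0.1017  0.1165] tool y heading -12.627246765860294
```

```bash
python3 -m pendant '0 0 0.67 -1.3 0;0 0 0.87 -1.3 0;0 0 1.02 -1.18 0;0 0 1.15 -1.05 0;0 0 0 0 0;0 0 1.27 -0.91 0;0 0 1.36 -0.75 0;0 0 0 0 0;0 0 0 0 0;0 0 0 0 0';python3 d.py
```

```text
time_s: 15.65
eef_pos: [0.5719, 0.0476, 0.1839]
eef_rot: [[0.219, 0.976, -0.001], [0.976, -0.219, 0.001], [0.001, -0.002, -1.0]]
wrist_force: [-15.1, 1.6, 19.6]
gripper_width: 0.0172
grip_force: 25.0
15.65 q [-0.9258  0.2774  0.9169  1.7413 -0.2336  1.2387 -0.1707] carrier-frame tcp [-0.0532  0.1015  0.1839] tool y heading -12.638240632148296
```

```bash
python3 -m pendant '0 0 0 -0.35 0;0 0 1.45 -0.6 0;0 0 1.5 -0.4 0;0 0 1.3 -0.2 0;0 0 1 -0.05 0;0 0 0.3 0 0;0 0 0 0 0;0 0 0 0 0;0 0 0 0 0;0 0 0 0 0';python3 d.py
```

```text
time_s: 16.65
eef_pos: [0.6254, 0.0349, 0.1982]
eef_rot: [[0.219, 0.976, -0.002], [0.976, -0.219, -0.0], [-0.001, -0.002, -1.0]]
wrist_force: [-9.6, -0.6, 8.9]
gripper_width: 0.0169
grip_force: 25.0
16.65 q [-0.8072  0.4008  0.894   1.5916 -0.3204  1.3061 -0.0875] carrier-frame tcp [0.0018 0.1008 0.1982] tool y heading -12.658750129681177
```

```bash
python3 -m pendant '0 0 0.2 0 0;0 0 0 0 0;2 0 0 0 0;3 0 0 0 0;4 0 0 0 0;5 0 0 0 0;5 0 0 0 0;5 0 0 0 0;5 0 0 0 0;5 0 0 0 0'
python3 -m pendant '5 0 0 -0.5 0;5 0 0 -1.5 0;5 0 0 -2 0;5 0 0 -2 0;5 0 0 -2 0;5 0 0 -2 0;5 0 0 -2 0;5 2 0 0 0;5 3 0 0 0;5 0 0 0 0'
python3 - <<'E'
from d import *
w=snapshot('scene');cv2.imwrite('pics/s5.png',np.array(w['pixels'])[:,:,::-1])
E
```

```text
time_s: 17.65
eef_pos: [0.6283, 0.035, 0.1974]
eef_rot: [[0.219, 0.976, 0.0], [0.976, -0.219, -0.0], [-0.0, 0.0, -1.0]]
wrist_force: [0.8, -0.4, 0.4]
gripper_width: 0.0499
grip_force: 0.0
time_s: 18.65
eef_pos: [0.6395, 0.0905, 0.3167]
eef_rot: [[0.212, 0.977, -0.001], [0.977, -0.212, 0.002], [0.001, -0.001, -1.0]]
wrist_force: [0.6, 1.3, -1.0]
gripper_width: 0.0502
grip_force: 0.0
```

View pics/s5.png

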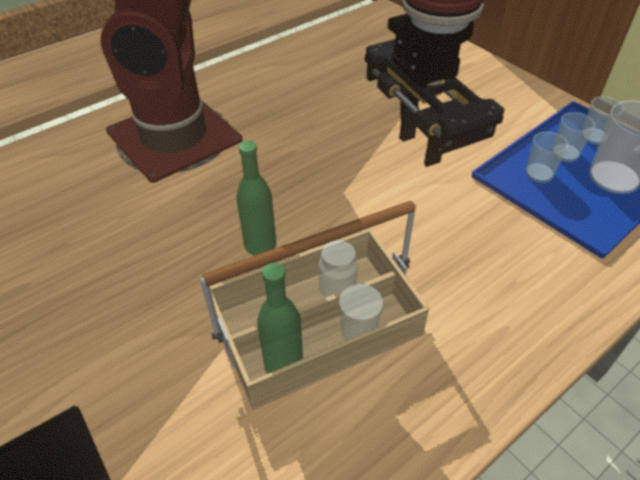

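The bottles, jar and tumbler are all standing, and the bar now runs from (206,277) to (413,208). I'll check the handle angle from that.

Run:
```python
from d import *
s=snapshot('scene');R,c=cam(s)
K=np.array([[s['fx'],0,s['cx']],[0,s['fy'],s['cy']],[0,0,1.]])
for th in(1.3,1.4,1.5,1.57):
    P=[C+X*(.0035-.13*np.cos(th))+Y*(y-.003)+np.array([0,0,.08+.13*np.sin(th)]) for y in(-.16,.16)]
    print(th,*[cv2.projectPoints(p,cv2.Rodrigues(R)[0],-R@c,K,None)[0].ravel() for p in P])
t=snapshot('top');hsv=cv2.cvtColor(np.array(t['pixels']),cv2.COLOR_RGB2HSV)
cv2.imwrite('pics/t5.png',np.array(t['pixels'])[60:400,200:560,::-1])
R,c=cam(t);K[0,0]=t['fx'];K[1,1]=t['fy'];K[:2,2]=t['cx'],t['cy']
for th in(1.4,1.5,1.57):
    P=[C+X*(.0035-.13*np.cos(th))+Y*(y-.003)+np.array([0,0,.08+.13*np.sin(th)]) for y in(-.16,.16)]
    print(th,*[cv2.projectPoints(p,cv2.Rodrigues(R)[0],-R@c,K,None)[0].ravel()-[200,60] for p in P])
```

```text
1.3 [194.215  267.2193] [398.0081 195.0135]
1.4 [196.6722 272.5125] [402.5645 198.8759]
1.5 [199.4089 278.6647] [407.2149 203.5403]
1.57 [201.4765 283.4548] [410.4948 207.2639]
1.4 [325.6818 173.4823] [ 82.0563 113.0475]
1.5 [328.3562 163.5522] [ 84.4567 103.2003]
1.57 [330.0408 156.6111] [86.1995 96.3782]
```

View pics/t5.png

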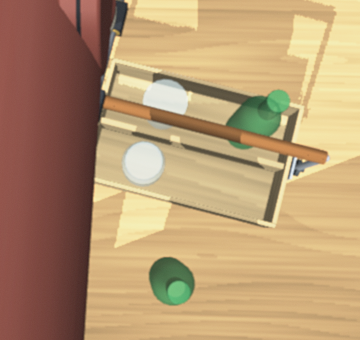

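The bar in the top crop runs from about (103,102) to (326,157). That matches the prediction for 1.57 rad, so the handle is seated.

```bash
python3 -c "
from rig import *
print(sign_off())"
```

```text
the job is handed in; nothing more can be done
None
```

I handed the job in at about 19 s: the tall bottle stands upright in the other trough, the handle reads about 1.56 rad (seated) in the last picture, the jar, tumbler and outside bottle are still standing with no sign of having moved, and the gripper is clear of everything; `sign_off()` returned no verdict.

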